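# Put three mixed-up packs of board frames back in their own trays

## Robot

A 6-joint arm with a two-finger parallel gripper is mounted at the origin on the work surface. World frame = base frame: x ahead of the robot, y to its left, z up, the work surface at z = 0. Lengths are in m, angles in rad, forces in N, time in s.
With the tool pointing down it reaches from about 0.35 to 0.975 m from the base axis. Payload 4.9 kg.
Tool frame: the origin (TCP) lies on the centre line of the jaws, within the pads' length; the fingertips stand 25 mm ahead of it and the grasp point (between the pads) lies 6 mm ahead of it; z points along the fingers, y is the line along which they close (so a half turn about z gives the same grasp; the last joint's range is limited). The gripper opens to 85 mm and grips with 20 to 120 N. Pads are 22 mm wide; open, the fingers measure 114 mm over their backs; the gripper's body (76 mm by 85 mm) begins 54 mm behind the grasp point. The pads swing forward as they close: fully open they stand 13 mm farther back than shut.
Start: joints at [-1.301, 0.053, 1.613, -0, 1.476, -0.119], TCP at [0.237, -0.578, 0.256] pointing down, gripper open.
Joint ranges: [-3.01, 3.01], [-1.01, 2.22], [0.06, 2.58], [-1.02, 4.17], [0.09, 2.62], [-3.14, 3.14]. Speed limits (rad/s): [2.57, 2.57, 3.14, 3.14, 3.14, 3.14].

## Interface

Orientations are given as a unit quaternion [w, x, y, z].
In Python, from plant import state, grab_frame, get_calibration, job gives the robot as it stands. The module is installed in compiled form; this text tells all that it offers.
- The arm moves only by the tool move_arm, never from a script. Its argument "targets" is a list that holds one entry, the list of rows, each a list of 5 numbers: the opening in per cent of the stroke, from 0 (shut) to 100 (fully open), then the shift along the tool's x, y, z as a fraction of full scale, then the turn about the tool's z as a fraction of full scale. A call has 1 to 5 rows; each row shifts and turns the commanded pose from where the row before left it, along the tool's axes as they then stand; what a row does not reach is not made up. Full scale, the value 1, is 0.6 m for a shift and 6 degrees for a turn. A row lasts 1/12 s, in which the tool goes at most 41.7 mm and 7.16 degrees, less where a joint would pass 70% of its speed; a pose out of reach is approached as far as the arm can. A call with a number of a shift or a turn outside -1 to 1 is refused whole. A call with a gripper value outside its range is refused whole. The fingers move at their own pace and stop on an object; the grip force is fixed at half the most. Time passes only in rows, so rows that do not move let the fingers close. It gives the time, the measured TCP pose, the force, the opening and the grip force at its end, in the units of the state.
- state(): the state, without advancing time (a new reading comes with each control period).
- grab_frame(name): name is "side" or "top"; returns the picture (480x640x3 uint8, red, green, blue); there is no depth.
- get_calibration(name): a dict with "vertical_fov" (degrees; the focal length in pixels is half the picture's height over the tangent of half this angle, whatever the lens; pixels are square), "cx", "cy" (the principal point, pixels), "dist_coeffs" ([k1, k2, p1, p2, k3] as OpenCV has them; the pictures are not rectified), "R" (3x3) and "t" (3): a world point X has camera coordinates R X + t. Camera axes: x right, y down, z forward; pixel columns grow to the right and rows downward; lengths in m; the calibration is good to about 2 mm. A picture is of the moment at which its call begins. get_calibration takes no time and is no camera call.
- job.job_done(): hands the job in; it is judged then, once.
The state is a dict: "time": time; "joint_pos": joint angles; "joint_vel": joint speeds; "joint_efforts": joint torques, N m; "tool_pos": TCP position; "tool_rot": TCP orientation; "contact_force": force on the tool from outside, world axes, zero at the start; "ft_torque": the same for the moment, N m; "gripper_width": opening from 0.0 (shut) to 1.0 (fully open); "grasp_force": force on a finger pad.
Only numpy, scipy, OpenCV 4.12 (cv2) and the standard library are available. Lean on these libraries where they do the work, as an engineer would, in place of code of your own. Each camera call takes 0.05 s, during which the arm holds its last target. There are 200 camera calls.

## Task

The three banded packs of board frames have ended up in each other's trays. First set one of them down in the middle of the empty cork pad to make room, then move the packs round until each lies flat in the tray of its own band colour, lengthwise like the tray and inside its rim. Keep the packs upright and leave the tape roll and glue jar where they are.

Things in the scene. Friction and masses are not known exactly. Their poses are not given: they have to be found in the camera images.
- pack_red: pack of grey die-cut board frames held by two red paper bands, one near each end, with one plain rectangular window. Rigid block 58 (x) x 100 (y) x 44 (z) mm, about 0.1 to 0.2 kg; origin at the centre of its underside, z up, y along its length. It can be gripped across its 58 mm width at the middle, where the side walls are 14 mm thick and bare of bands. At the start it lies flat in a tray of another colour
- pack_yellow: pack of grey die-cut board frames held by two yellow paper bands, one near each end, with two windows with a 10 mm bar between them at the middle. Rigid block 58 (x) x 100 (y) x 44 (z) mm, about 0.1 to 0.2 kg; origin at the centre of its underside, z up, y along its length. It can be gripped across its 58 mm width at the middle, where the side walls are 14 mm thick and bare of bands. At the start it lies flat in a tray of another colour
- pack_blue: pack of grey die-cut board frames held by two blue paper bands, one near each end, with one window with four small corner notches. Rigid block 58 (x) x 100 (y) x 44 (z) mm, about 0.1 to 0.2 kg; origin at the centre of its underside, z up, y along its length. It can be gripped across its 58 mm width at the middle, where the side walls are 14 mm thick and bare of bands. At the start it lies flat in a tray of another colour
- tray_red: red plastic tray, fixed to the table, 90 (x) x 132 (y) mm outside, its rim 10 mm high over the table and 5 mm thick; inside 80 x 122 mm, so that a pack has about 11 mm to spare all round; inner floor 5 mm above the table. Origin at the centre of its underside on the table, y along its length. It holds one pack, lying along it
- tray_yellow: yellow plastic tray, fixed to the table, 90 (x) x 132 (y) mm outside, its rim 10 mm high over the table and 5 mm thick; inside 80 x 122 mm, so that a pack has about 11 mm to spare all round; inner floor 5 mm above the table. Origin at the centre of its underside on the table, y along its length. It holds one pack, lying along it
- tray_blue: blue plastic tray, fixed to the table, 90 (x) x 132 (y) mm outside, its rim 10 mm high over the table and 5 mm thick; inside 80 x 122 mm, so that a pack has about 11 mm to spare all round; inner floor 5 mm above the table. Origin at the centre of its underside on the table, y along its length. It holds one pack, lying along it
- cork_pad: empty brown cork pad, fixed to the table, 100 (x) x 142 (y) x 4 mm thick; origin at the centre of its underside on the table, y along its length; its top is 4 mm above the table
- tape_roll: bystander: brown roll of tape lying flat, 92 mm diameter, 38 mm high, loose; origin at the centre of its underside
- glue_jar: bystander: white jar with a green cap, 58 mm diameter, 65 mm high, standing loose; origin at the centre of its underside
There are look-alikes about, which are no part of the job. Of the things that look like the cork_pad, the middle-sized one is meant.

How it is judged:
On the way:
1. one pack has been set down and released on the cork pad (((horizontal distance between pack_red and cork_pad below 0.035 m and z of pack_red in the frame of cork_pad below 0.008 m and angle between pack_red's own z axis and vertical below 0.1 rad and contact force between pack_red and the fingers below 0.1 N and linear speed of pack_red below 0.02 m/s) or (horizontal distance between pack_yellow and cork_pad below 0.035 m and z of pack_yellow in the frame of cork_pad below 0.008 m and angle between pack_yellow's own z axis and vertical below 0.1 rad and contact force between pack_yellow and the fingers below 0.1 N and linear speed of pack_yellow below 0.02 m/s) or (horizontal distance between pack_blue and cork_pad below 0.035 m and z of pack_blue in the frame of cork_pad below 0.008 m and angle between pack_blue's own z axis and vertical below 0.1 rad and contact force between pack_blue and the fingers below 0.1 N and linear speed of pack_blue below 0.02 m/s))), for 0.2 s.
At the end, for the whole second after the job is handed in: Each of the three packs lies flat (within 0.08 rad) on the floor of the tray of its own colour, its centre within 17 mm of the tray's centre and its length along the tray's (within 0.35 rad, either way round), released and at rest (horizontal distance between pack_red and tray_red below 0.017 m and z of pack_red in the frame of tray_red below 0.009 m and angle between each of pack_red, pack_yellow, pack_blue's own z axis and vertical below 0.08 rad and angle between the y axis of pack_red and the y axis of tray_red, either way round below 0.35 rad and contact force between each of pack_red, pack_yellow, pack_blue and the fingers below 0.1 N and linear speed of each of pack_red, pack_yellow, pack_blue below 0.02 m/s and horizontal distance between pack_yellow and tray_yellow below 0.017 m and z of pack_yellow in the frame of tray_yellow below 0.009 m and angle between the y axis of pack_yellow and the y axis of tray_yellow, either way round below 0.35 rad and horizontal distance between pack_blue and tray_blue below 0.017 m and z of pack_blue in the frame of tray_blue below 0.009 m and angle between the y axis of pack_blue and the y axis of tray_blue, either way round below 0.35 rad); the robot touches nothing.
It fails at once if a pack is tipped by more than 0.6 rad (angle between any of pack_red, pack_yellow, pack_blue's own z axis and vertical above 0.6 rad).
It fails at once if the tape roll or glue jar is moved by more than 20 mm (distance of any of tape_roll, glue_jar from where it was at the start of the episode above 0.02 m).
It also fails if it takes over 96 s, if anything falls off the work surface, if the arm or the gripper's body presses on something with over 40 N, if the wrist force passes 120 N, or if a joint passes its speed limit or range.

## Working session

There is one attempt and no reset: what is moved stays moved. The work goes in short steps, Python scripts to look and compute and a tool call to move; the robot and the scene stay as the last step left them, time stands still between calls to the robot, and variables do not carry over. Pictures are saved under pics/ and viewed, at most 14 in all, crops included, and the job is handed in when it is done.

Besides the shell and the picture viewer there is one more tool, called after "Call:" by a JSON object that holds its "name" and its "arguments". move_arm: Moves the arm, as the interface text tells. Shift numbers are shares of 0.6 m and turn numbers shares of 6 degrees, none past 1 either way. Its arguments: {"type":"object","properties":{"targets":{"type":"array"}},"required":["targets"]}

```bash
mkdir -p pics; python3 - <<'E'
from plant import state, grab_frame, get_calibration
import cv2
for n in("side","top"):
    cv2.imwrite(f"pics/{n}0.png",grab_frame(n)[:,:,::-1]); print(n,get_calibration(n))
s=state();print(s['time'],s['tool_pos'],s['tool_rot'],s['gripper_width'])
E
```

```text
side {'vertical_fov': 46.61211414867528, 'cx': 322.7657798181725, 'cy': 236.80575091606053, 'dist_coeffs': array([-0.00176086,  0.        ,  0.        ,  0.        ,  0.        ]), 'R': array([[-0.69799391, -0.71584668, -0.01918419],
       [-0.45659123,  0.4655224 , -0.75816446],
       [ 0.55166018, -0.52043484, -0.65178112]]), 't': array([0.31504158, 0.25077791, 0.94170544])}
top {'vertical_fov': 52.44065513890665, 'cx': 313.4849818724463, 'cy': 245.822119658312, 'dist_coeffs': array([-0.12554438,  0.        ,  0.        ,  0.        ,  0.        ]), 'R': array([[-0.02737689, -0.99961097, -0.00533063],
       [-0.99290394,  0.02780978, -0.11562175],
       [ 0.11572501,  0.00212744, -0.99327901]]), 't': array([0.00995714, 0.46805444, 0.90998416])}
0.1 [ 0.23676198 -0.57783727  0.25515309] [-9.62727397e-04  9.81169459e-01  1.93146476e-01 -6.50972975e-05] 0.9965866966011392
```

View pics/top0.png

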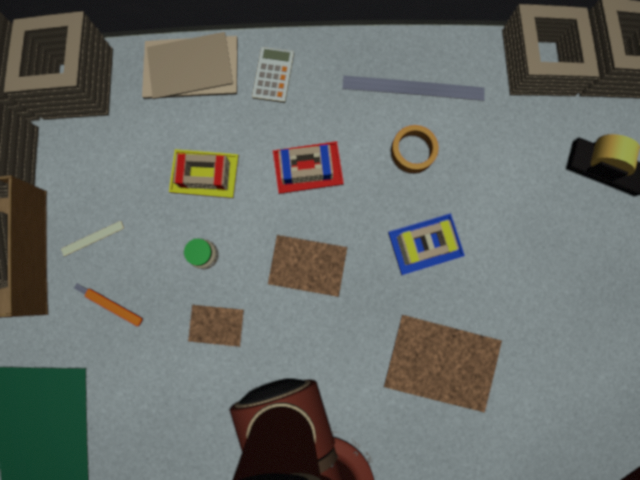

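View pics/side0.png

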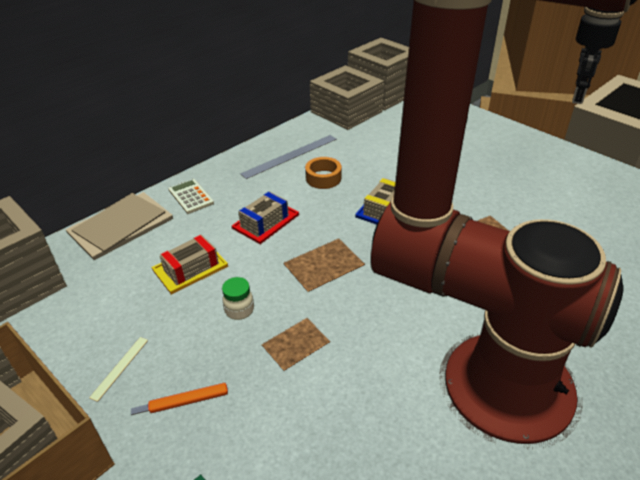

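The top view shows the red-banded pack in the yellow tray (204,173), the blue-banded pack in the red tray (308,167) and the yellow-banded pack in the blue tray (426,243). The tape is at (415,148) and the jar at (200,252).

Cork candidates are the small one (216,325), the middle one (308,265) and the large one (443,363), so I choose the middle one. The board stacks and sheets (190,65), (55,55) and (555,45) have no bands, so they aren't packs.

```bash
cat > h.py <<'E'
import numpy as np,cv2
from plant import state, grab_frame, get_calibration
def cam(n):
    c=get_calibration(n); f=240/np.tan(np.radians(c['vertical_fov'])/2)
    return np.array([[f,0,c['cx']],[0,f,c['cy']],[0,0,1]]),c['dist_coeffs'],np.array(c['R']),np.array(c['t'])
def rays(n,px):
    K,d,R,t=cam(n); p=cv2.undistortPoints(np.float64(px).reshape(-1,1,2),K,d)[:,0]
    return -R.T@t, np.c_[p,np.ones(len(p))]@R
def plane(n,px,z):
    o,r=rays(n,px); return (o+r*((z-o[2])/r[:,2])[:,None])[:,:2]
def tri(pt,ps):
    o1,r1=rays('top',[pt]);o2,r2=rays('side',[ps]);A=np.c_[r1[0],-r2[0]]
    k=np.linalg.lstsq(A,o2-o1,rcond=None)[0];a=o1+k[0]*r1[0];b=o2+k[1]*r2[0]
    return (a+b)/2,np.linalg.norm(a-b)
def mask(im,c):
    h=cv2.cvtColor(im,cv2.COLOR_RGB2HSV);H,S,V=h[...,0].astype(int),h[...,1],h[...,2]
    m={'red':((H<6)|(H>172))&(S>150)&(V>90),'yellow':(H>22)&(H<36)&(S>120)&(V>90),'blue':(H>105)&(H<125)&(S>130)&(V>60),'cork':(H>5)&(H<20)&(S>60)&(V>50)}[c]
    return m.astype(np.uint8)
def rect(P):
    (x,y),(w,h),a=cv2.minAreaRect(np.float32(P*1000)); 
    if w>h: a+=90; w,h=h,w
    a=(a+90)%180   # direction of long side, deg from +x
    return np.round([x,y,w,h,a],1)
E
python3 - <<'E'
from h import *
t=grab_frame('top');s=grab_frame('side')
rois={'y':(160,140,250,205),'r':(262,130,352,200),'b':(380,205,475,280),'cork':(260,225,356,305),'corkS':(180,297,252,355),'corkL':(375,305,510,420)}
for k,(a,b,c,d) in rois.items():
    for col in (['red','yellow','blue'] if len(k)==1 else ['cork']):
        m=mask(t[b:d,a:c],col); p=np.argwhere(m)[:,::-1]+[a,b]
        if len(p)>150:
            print(k,col,len(p),*[(z,list(rect(plane('top',p,z)))) for z in((.010,.049) if len(k)==1 else (.004,))])
def crop(im,a,b,c,d,w=266,h=200): return cv2.resize(im[b:d,a:c],(w,h),interpolation=cv2.INTER_CUBIC)
T=[crop(t,x,y,x+96,y+72) for x,y in((156,136),(260,130),(380,207))]
S=[crop(s,x,y,x+96,y+72) for x,y in((142,226),(218,182),(335,165))]
cv2.imwrite('pics/crop1.png',np.vstack([np.hstack(T),np.hstack(S)])[:,:,::-1])
E
```

```text
y red 434 (0.01, [np.float64(631.6), np.float64(224.2), np.float64(60.2), np.float64(94.8), np.float64(84.9)]) (0.049, [np.float64(620.5), np.float64(214.8), np.float64(57.8), np.float64(90.9), np.float64(84.9)])
y yellow 1203 (0.01, [np.float64(624.3), np.float64(215.3), np.float64(89.4), np.float64(131.3), np.float64(82.9)]) (0.049, [np.float64(613.4), np.float64(206.2), np.float64(85.8), np.float64(125.9), np.float64(82.9)])
r red 1014 (0.01, [np.float64(629.4), np.float64(4.6), np.float64(87.6), np.float64(128.0), np.float64(97.1)]) (0.049, [np.float64(618.3), np.float64(4.2), np.float64(84.0), np.float64(122.7), np.float64(97.1)])
r blue 403 (0.01, [np.float64(639.0), np.float64(8.8), np.float64(61.6), np.float64(93.0), np.float64(94.4)]) (0.049, [np.float64(627.5), np.float64(8.3), np.float64(59.1), np.float64(89.2), np.float64(94.4)])
b yellow 485 (0.01, [np.float64(473.2), np.float64(-231.9), np.float64(59.2), np.float64(95.6), np.float64(104.5)]) (0.049, [np.float64(468.5), np.float64(-222.5), np.float64(56.8), np.float64(91.6), np.float64(104.5)])
b blue 1172 (0.01, [np.float64(468.4), np.float64(-225.0), np.float64(87.6), np.float64(130.9), np.float64(104.9)]) (0.049, [np.float64(463.9), np.float64(-215.9), np.float64(84.0), np.float64(125.6), np.float64(104.9)])
cork cork 3499 (0.004, [np.float64(433.0), np.float64(10.5), np.float64(97.4), np.float64(139.6), np.float64(78.3)])
corkS cork 1841 (0.004, [np.float64(320.1), np.float64(192.8), np.float64(70.7), np.float64(101.2), np.float64(83.5)])
corkL cork 7560 (0.004, [np.float64(233.6), np.float64(-249.1), np.float64(142.9), np.float64(204.2), np.float64(73.5)])
```

View pics/crop1.png

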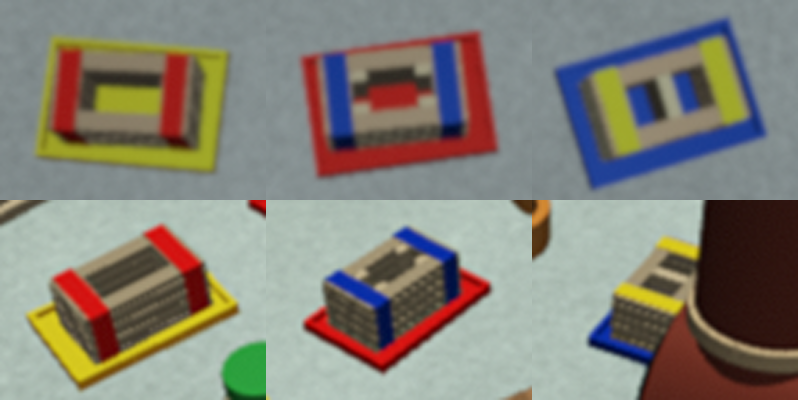

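Crop check: every pack and tray is identified as intended, and the middle cork pad measures 97×140 mm, which matches. The picture also gives the band corners in both views, so I'll triangulate those for heights and centres.

```bash
python3 - <<'E'
from h import *
k=96/266
def T(o,p): return np.array(o)+np.array(p)*k
D={'red':((156,136),(142,226),[((60,50),(50,83)),((54,128),(93,118)),((187,55),(165,26)),((187,130),(207,62))]),
'blue':((260,130),(218,182),[((60,55),(59,83)),((64,135),(112,105)),((189,40),(142,28)),((197,122),(192,55))]),
'yellow':((380,207),(335,165),[((60,72),(80,90)),((80,156),(126,110))])}
for n,(a,b,L) in D.items():
    P=[]
    for t,s in L:
        x,e=tri(T(a,t),T(b,s));P.append(x);print(n,np.round(x*1000),round(e*1000,1))
    print(' mean',np.round(np.mean(P,0)*1000,1), 'top-plane',np.round(np.mean(plane('top',[T(a,t) for t,_ in L],.049),0)*1000,1))
for c,(x0,y0,x1,y1),lo in(('red',(160,140,250,205),0),('blue',(262,130,352,200),0),('yellow',(380,205,475,280),0)):
    im=grab_frame('top')[y0:y1,x0:x1];m=mask(im,c);V=im.max(2);v=V[m>0]
    th=cv2.threshold(v.reshape(-1,1),0,255,cv2.THRESH_OTSU)[0];p=np.argwhere((m>0)&(V>th))[:,::-1]+[x0,y0]
    print(c,th,len(p),len(v),list(map(float,rect(plane('top',p,.049)))))
s=state();K,d,R,t=cam('top')
from scipy.spatial.transform import Rotation as Ro
q=s['tool_rot'];print(Ro.from_quat([q[1],q[2],q[3],q[0]]).as_matrix().round(3))
E
```

```text
red [657. 261.  43.] 4.4
red [598. 262.  48.] 2.3
red [647. 167.  48.] 0.4
red [593. 167.  45.] 0.1
 mean [623.7 214.1  45.7] top-plane [622.1 212.6]
blue [658.  55.  41.] 4.5
blue [596.  52.  52.] 1.1
blue [664. -36.  45.] 2.2
blue [605. -40.  47.] 2.4
 mean [630.9   7.8  46.3] top-plane [629.    6.9]
yellow [ 486. -168.   52.] 3.8
yellow [ 433. -174.   57.] 16.6
 mean [ 459.7 -171.1   54.8] top-plane [ 456.5 -175.7]
red 133.0 412 437 [621.6, 214.6, 54.2, 91.6, 86.1]
blue 115.0 381 404 [629.2, 8.3, 56.3, 89.0, 94.8]
yellow 159.0 383 487 [469.1, -222.3, 54.2, 89.6, 104.6]
[[ 0.925  0.379 -0.   ]
 [ 0.379 -0.925  0.   ]
 [ 0.    -0.    -1.   ]]
```

```bash
cat > plan.py <<'E'
import sys
from h import *
def plan(x,y,z,psi,n=None,step=38):
    s=state();q=s['tool_rot'];a=np.degrees(np.arctan2(2*(q[1]*q[2]+q[0]*q[3]),1-2*(q[2]**2+q[3]**2)))
    p=np.array(s['tool_pos'])*1000;d=np.array([x,y,z])-p;da=(psi-a+180)%360-180
    n=n or int(np.ceil(max(np.linalg.norm(d)/step,abs(da)/5.8,1)))
    print('t %.2f at'%s['time'],p.round(1),'psi %.1f'%a,'grip %.2f F %.1f'%(s['gripper_width'],s['grasp_force']),'d',d.round(1),'da %.1f'%da,'rows',n)
    acc=np.zeros(3);w=0.
    for i in range(n):
        b=np.radians(a+w);M=np.array([[np.cos(b),np.sin(b),0],[np.sin(b),-np.cos(b),0],[0,0,-1]])
        sh=np.round(M.T@(d*(i+1)/n-acc)/600,3);tu=round(-(da*(i+1)/n-w)/6,2)
        acc+=M@sh*600;w+=-tu*6;print(list(map(float,sh))+[tu])
if __name__=='__main__': plan(*map(float,sys.argv[1:5]),*(map(int,sys.argv[5:6])))
E
python3 plan.py 629 8 150 94.8
```

```text
t 0.35 at [ 236.9 -578.2  256. ] psi 22.3 grip 1.00 F 0.0 d [ 392.1  586.2 -106. ] da 72.5 rows 19
[0.051, -0.035, 0.009, np.float64(-0.64)]
[0.054, -0.031, 0.01, np.float64(-0.63)]
[0.055, -0.027, 0.009, np.float64(-0.64)]
[0.057, -0.024, 0.009, np.float64(-0.63)]
[0.059, -0.019, 0.01, np.float64(-0.64)]
[0.06, -0.016, 0.009, np.float64(-0.64)]
[0.061, -0.012, 0.009, np.float64(-0.63)]
[0.061, -0.008, 0.009, np.float64(-0.64)]
[0.062, -0.004, 0.01, np.float64(-0.64)]
[0.062, 0.001, 0.009, np.float64(-0.63)]
[0.061, 0.004, 0.009, np.float64(-0.64)]
[0.061, 0.009, 0.01, np.float64(-0.63)]
[0.061, 0.013, 0.009, np.float64(-0.64)]
[0.06, 0.016, 0.009, np.float64(-0.64)]
[0.058, 0.021, 0.01, np.float64(-0.63)]
[0.057, 0.024, 0.009, np.float64(-0.64)]
[0.055, 0.029, 0.009, np.float64(-0.64)]
[0.053, 0.032, 0.009, np.float64(-0.63)]
[0.051, 0.035, 0.01, np.float64(-0.64)]
```

Call:
{"name": "move_arm", "arguments": {"targets": [[[100,0.051,-0.035,0.009,-0.64],[100,0.054,-0.031,0.01,-0.64],[100,0.055,-0.027,0.009,-0.64],[100,0.057,-0.024,0.009,-0.63],[100,0.059,-0.02,0.01,-0.64]]]}}

```text
time: 0.77
tool_pos: [0.3404, -0.4224, 0.228]
tool_rot: [0.0, 0.935, 0.355, 0.0]
contact_force: [0.2, 0.8, 0.7]
gripper_width: 1.002
grasp_force: 0.0
```

Call:
{"name": "move_arm", "arguments": {"targets": [[[100,0.06,-0.016,0.009,-0.64],[100,0.061,-0.012,0.009,-0.63],[100,0.061,-0.008,0.009,-0.64],[100,0.062,-0.004,0.01,-0.64],[100,0.062,0.001,0.009,-0.63]]]}}

```text
time: 1.18
tool_pos: [0.4436, -0.2673, 0.2004]
tool_rot: [0.0, 0.863, 0.505, 0.0]
contact_force: [0.7, -0.8, -0.0]
gripper_width: 1.001
grasp_force: 0.0
```

```bash
python3 plan.py 629 8 150 94.8
```

```text
t 1.18 at [ 443.6 -267.3  200.4] psi 60.7 grip 1.00 F 0.0 d [185.4 275.3 -50.4] da 34.1 rows 9
[0.061, 0.005, 0.009, np.float64(-0.63)]
[0.061, 0.009, 0.01, np.float64(-0.63)]
[0.06, 0.013, 0.009, np.float64(-0.64)]
[0.059, 0.017, 0.009, np.float64(-0.63)]
[0.058, 0.021, 0.01, np.float64(-0.63)]
[0.056, 0.024, 0.009, np.float64(-0.63)]
[0.055, 0.029, 0.009, np.float64(-0.63)]
[0.053, 0.031, 0.01, np.float64(-0.64)]
[0.05, 0.036, 0.009, np.float64(-0.63)]
```

Tracking is exact, so I'll continue to above the blue pack.

Call:
{"name": "move_arm", "arguments": {"targets": [[[100,0.061,0.005,0.009,-0.63],[100,0.061,0.009,0.01,-0.63],[100,0.06,0.013,0.009,-0.64],[100,0.059,0.017,0.009,-0.63],[100,0.058,0.021,0.01,-0.63]]]}}

```text
time: 1.6
tool_pos: [0.5474, -0.1147, 0.1724]
tool_rot: [0.0, 0.768, 0.64, 0.0]
contact_force: [0.6, -0.7, 0.5]
gripper_width: 1.0
grasp_force: 0.0
```

Call:
{"name": "move_arm", "arguments": {"targets": [[[100,0.056,0.024,0.009,-0.63],[100,0.055,0.029,0.009,-0.63],[100,0.053,0.031,0.01,-0.64],[100,0.05,0.036,0.009,-0.63],[100,0,0,0,0]]]}}

```text
time: 2.02
tool_pos: [0.6311, 0.0108, 0.1487]
tool_rot: [-0.001, 0.675, 0.738, 0.001]
contact_force: [-1.1, -0.1, -0.5]
gripper_width: 0.999
grasp_force: 0.0
```

```bash
python3 plan.py 629 8 42 94.8 4; python3 - <<'E'
from h import *
s=grab_frame('side');t=grab_frame('top')
cv2.imwrite('pics/c2.png',np.hstack([cv2.resize(s[120:270,180:330],(400,400)),cv2.resize(t[110:230,250:370],(400,400))])[:,:,::-1])
E
```

```text
t 2.02 at [631.1  10.8 148.7] psi 95.0 grip 1.00 F 0.0 d [  -2.1   -2.8 -106.7] da -0.2 rows 4
[-0.001, -0.001, 0.044, np.float64(0.01)]
[-0.001, -0.001, 0.045, np.float64(0.01)]
[-0.001, -0.001, 0.044, np.float64(0.01)]
[-0.001, -0.001, 0.045, np.float64(0.01)]
```

View pics/c2.png

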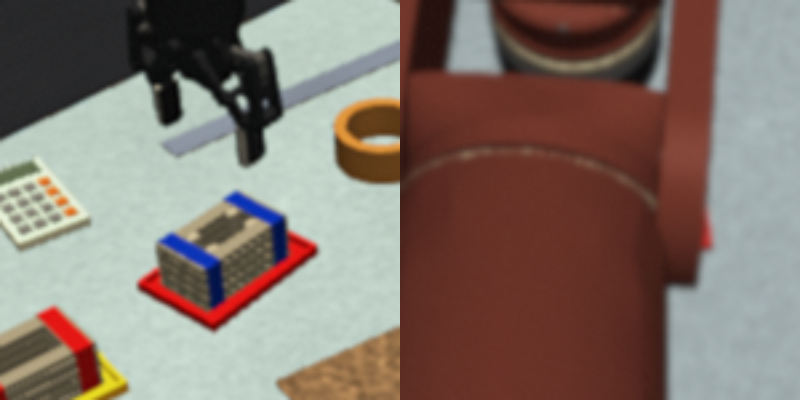

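The side crop shows the open jaws straddling the blue pack across its width at about (255,150) in the crop; the arm hides the pack from the top camera. Next I descend and grip.

Call:
{"name": "move_arm", "arguments": {"targets": [[[100,-0.005,-0.003,0.045,0],[100,0,0,0.045,0],[100,0,0,0.044,0],[100,0,0,0.044,0],[100,0,0,0,0]]]}}

```text
time: 2.53
tool_pos: [0.623, 0.0018, 0.0374]
tool_rot: [-0.004, 0.679, 0.734, -0.003]
contact_force: [-1.3, -0.9, -1.1]
gripper_width: 0.999
grasp_force: 0.0
```

Call:
{"name": "move_arm", "arguments": {"targets": [[[40,0,0,0,0],[40,0,0,0,0],[40,0,0,0,0],[40,0,0,0,0],[40,0,0,0,0]]]}}

```text
time: 2.95
tool_pos: [0.6299, 0.0022, 0.0464]
tool_rot: [0.002, 0.678, 0.735, 0.001]
contact_force: [0.4, -0.9, 6.6]
gripper_width: 0.669
grasp_force: 67.5
```

Call:
{"name": "move_arm", "arguments": {"targets": [[[40,0,0,0,0],[40,0,0,0,0],[40,0,0,0,0],[40,0,0,0,0],[40,0,0,0,0]]]}}

```text
time: 3.37
tool_pos: [0.6298, 0.0022, 0.0464]
tool_rot: [0.002, 0.678, 0.735, 0.001]
contact_force: [-0.6, -2.1, 6.9]
gripper_width: 0.668
grasp_force: 67.6
```

Call:
{"name": "move_arm", "arguments": {"targets": [[[40,0,0,-0.03,0],[40,0,0,-0.045,0],[40,0,0,-0.045,0],[40,0,0,-0.045,0],[40,0,0,0,0]]]}}

```text
time: 3.78
tool_pos: [0.6316, 0.0024, 0.15]
tool_rot: [0.005, 0.678, 0.735, 0.004]
contact_force: [1.7, 0.1, 0.4]
gripper_width: 0.67
grasp_force: 66.9
```

```bash
python3 plan.py 433 9 145 78.3
```

```text
t 3.78 at [631.6   2.4 150. ] psi 94.7 grip 0.67 F 66.9 d [-198.6    6.6   -5. ] da -16.4 rows 6
[0.006, -0.055, 0.001, np.float64(0.45)]
[0.004, -0.055, 0.002, np.float64(0.46)]
[0.001, -0.055, 0.001, np.float64(0.45)]
[-0.001, -0.055, 0.002, np.float64(0.46)]
[-0.005, -0.055, 0.001, np.float64(0.45)]
[-0.006, -0.055, 0.001, np.float64(0.46)]
```

Call:
{"name": "move_arm", "arguments": {"targets": [[[40,0.006,-0.055,0.001,0.45],[40,0.004,-0.055,0.002,0.46],[40,0.001,-0.055,0.001,0.45],[40,-0.001,-0.055,0.002,0.46],[40,-0.005,-0.055,0.001,0.45]]]}}

```text
time: 4.2
tool_pos: [0.4604, 0.0083, 0.1368]
tool_rot: [-0.001, 0.761, 0.649, -0.001]
contact_force: [0.3, 0.4, -0.7]
gripper_width: 0.667
grasp_force: 66.7
```

Call:
{"name": "move_arm", "arguments": {"targets": [[[40,-0.012,-0.055,0,0.46],[40,0,0,0,0],[40,0,0,0,0],[40,0,0,0,0],[40,0,0,0,0]]]}}

```text
time: 4.62
tool_pos: [0.4299, 0.0059, 0.1387]
tool_rot: [0.0, 0.776, 0.631, 0.0]
contact_force: [0.1, 0.0, -0.9]
gripper_width: 0.663
grasp_force: 66.7
```

```bash
python3 plan.py 433 5 48 78.3; python3 - <<'E'
from h import *
s=grab_frame('side')
cv2.imwrite('pics/c3.png',cv2.resize(s[130:330,220:420],(600,600))[:,:,::-1])
E
```

```text
t 4.62 at [429.9   5.9 138.7] psi 78.3 grip 0.66 F 66.7 d [  3.1  -0.9 -90.7] da 0.0 rows 3
[-0.0, 0.002, 0.05, np.float64(-0.0)]
[-0.0, 0.002, 0.051, np.float64(-0.0)]
[-0.0, 0.001, 0.05, np.float64(-0.01)]
```

View pics/c3.png

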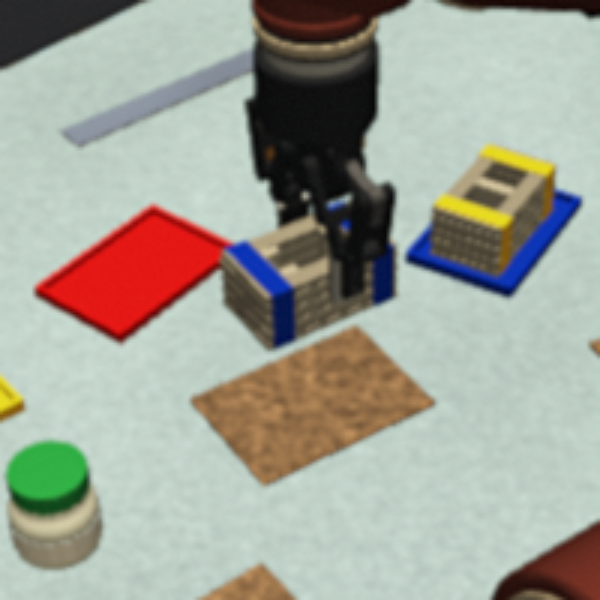

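The side crop shows the blue pack held level above the cork pad, whose centre is at crop (310,405). The red tray is empty and the yellow-in-blue pack is visible. Next I lower it.

Call:
{"name": "move_arm", "arguments": {"targets": [[[40,0,0.005,0.05,0],[40,0,0,0.05,0],[40,0,0,0.035,0],[40,0,0,0.01,0],[40,0,0,0,0]]]}}

```text
time: 5.08
tool_pos: [0.4307, 0.0056, 0.0492]
tool_rot: [-0.002, 0.776, 0.631, -0.002]
contact_force: [-0.1, 0.7, -0.8]
gripper_width: 0.668
grasp_force: 66.6
```

Call:
{"name": "move_arm", "arguments": {"targets": [[[40,0,0,0.005,0],[40,0,0,0,0],[40,0,0,0,0],[40,0,0,0,0],[40,0,0,0,0]]]}}

```text
time: 5.5
tool_pos: [0.4325, 0.0053, 0.0492]
tool_rot: [0.001, 0.776, 0.631, 0.001]
contact_force: [-0.6, -0.5, -0.7]
gripper_width: 0.666
grasp_force: 66.6
```

Call:
{"name": "move_arm", "arguments": {"targets": [[[40,0,0,0.003,0],[40,0,0,0.003,0],[40,0,0,0,0],[40,0,0,0,0],[40,0,0,0,0]]]}}

```text
time: 5.92
tool_pos: [0.4323, 0.0053, 0.0454]
tool_rot: [0.0, 0.776, 0.631, 0.0]
contact_force: [-2.8, -0.2, 5.5]
gripper_width: 0.664
grasp_force: 67.6
```

Contact at z 45.4, as predicted. I'll release and rise.

Call:
{"name": "move_arm", "arguments": {"targets": [[[100,0,0,0,0],[100,0,0,0,0],[100,0,0,0,0],[100,0,0,0,0],[100,0,0,0,0]]]}}

```text
time: 6.33
tool_pos: [0.4316, 0.0054, 0.0443]
tool_rot: [-0.0, 0.776, 0.631, -0.0]
contact_force: [-1.1, -0.1, -0.3]
gripper_width: 1.0
grasp_force: 0.0
```

Call:
{"name": "move_arm", "arguments": {"targets": [[[100,0,0,-0.01,0],[100,0,0,-0.03,0],[100,0,0,-0.045,0],[100,0,0,-0.05,0],[100,0,0,-0.05,0]]]}}

```text
time: 6.75
tool_pos: [0.4312, 0.0055, 0.1567]
tool_rot: [-0.0, 0.776, 0.631, -0.0]
contact_force: [1.3, 0.1, 0.7]
gripper_width: 0.996
grasp_force: 0.0
```

```bash
python3 plan.py 622 214 150 86
```

```text
t 6.75 at [431.2   5.5 156.7] psi 78.3 grip 1.00 F 0.0 d [190.8 208.5  -6.7] da 7.7 rows 8
[0.051, 0.03, 0.001, np.float64(-0.16)]
[0.05, 0.031, 0.002, np.float64(-0.16)]
[0.049, 0.032, 0.001, np.float64(-0.16)]
[0.049, 0.032, 0.002, np.float64(-0.17)]
[0.049, 0.034, 0.001, np.float64(-0.16)]
[0.048, 0.034, 0.001, np.float64(-0.16)]
[0.047, 0.035, 0.002, np.float64(-0.16)]
[0.047, 0.036, 0.001, np.float64(-0.16)]
```

Call:
{"name": "move_arm", "arguments": {"targets": [[[100,0.051,0.03,0.001,-0.16],[100,0.05,0.031,0.001,-0.16],[100,0.049,0.032,0.001,-0.16],[100,0.049,0.032,0.002,-0.17],[100,0.049,0.034,0.001,-0.16]]]}}

```text
time: 7.17
tool_pos: [0.5521, 0.1373, 0.1523]
tool_rot: [0.0, 0.748, 0.664, 0.0]
contact_force: [0.4, -0.0, 0.0]
gripper_width: 0.997
grasp_force: 0.0
```

Call:
{"name": "move_arm", "arguments": {"targets": [[[100,0.048,0.034,0.001,-0.16],[100,0.047,0.035,0.002,-0.16],[100,0.047,0.036,0.001,-0.16],[100,0,0,0,0],[100,0,0,0,0]]]}}

```text
time: 7.58
tool_pos: [0.623, 0.2152, 0.149]
tool_rot: [-0.0, 0.731, 0.683, -0.001]
contact_force: [0.7, 0.1, 0.2]
gripper_width: 0.996
grasp_force: 0.0
```

```bash
python3 plan.py 622 214 46 86 4; python3 - <<'E'
from h import *
t=grab_frame('top');s=grab_frame('side')
cv2.imwrite('pics/c4.png',np.hstack([cv2.resize(s[150:350,130:330],(400,400)),cv2.resize(t[120:320,150:350],(400,400))])[:,:,::-1])
p=np.argwhere(mask(s[130:330,220:330],'red'))[:,::-1]+[220,130]
print('red tray side',list(map(float,rect(plane('side',p,.010)))))
E
```

```text
t 7.58 at [623.  215.2 149. ] psi 86.1 grip 1.00 F 0.0 d [  -1.    -1.2 -103. ] da -0.1 rows 4
[-0.001, -0.0, 0.043, np.float64(0.0)]
[-0.0, -0.001, 0.043, np.float64(0.01)]
[-0.001, -0.0, 0.043, np.float64(0.0)]
[-0.0, -0.001, 0.043, np.float64(0.01)]
red tray side [629.4, 9.4, 93.8, 135.5, 96.9]
```

View pics/c4.png

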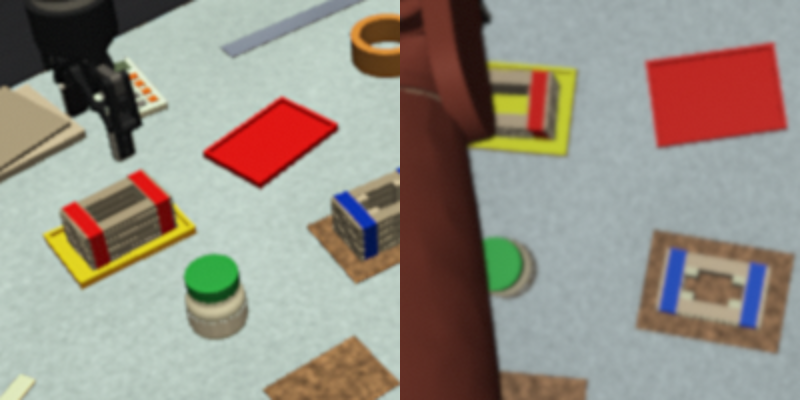

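The crops show the blue pack flat and centred on the cork (top crop (715,288)), the red tray empty at (716,95), and the gripper over the red pack. Next I grip the red pack.

Call:
{"name": "move_arm", "arguments": {"targets": [[[100,-0.002,-0.002,0.043,0],[100,0,0,0.043,0],[100,0,0,0.043,0],[100,0,0,0.043,0],[100,0,0,0,0]]]}}

```text
time: 8.1
tool_pos: [0.6163, 0.2108, 0.0405]
tool_rot: [-0.003, 0.732, 0.681, -0.005]
contact_force: [-1.5, -0.8, -1.2]
gripper_width: 0.996
grasp_force: 0.0
```

Call:
{"name": "move_arm", "arguments": {"targets": [[[40,0,0,0,0],[40,0,0,0,0],[40,0,0,0,0],[40,0,0,0,0],[40,0,0,0,0]]]}}

```text
time: 8.52
tool_pos: [0.6232, 0.2132, 0.0495]
tool_rot: [0.001, 0.731, 0.682, 0.002]
contact_force: [0.1, -1.6, 6.5]
gripper_width: 0.666
grasp_force: 68.2
```

Call:
{"name": "move_arm", "arguments": {"targets": [[[40,0,0,0,0],[40,0,0,0,0],[40,0,0,0,0]]]}}

```text
time: 8.77
tool_pos: [0.6232, 0.2132, 0.0495]
tool_rot: [0.001, 0.731, 0.682, 0.002]
contact_force: [-0.3, -1.3, 6.7]
gripper_width: 0.667
grasp_force: 68.2
```

Call:
{"name": "move_arm", "arguments": {"targets": [[[40,0,0,-0.03,0],[40,0,0,-0.045,0],[40,0,0,-0.045,0],[40,0,0,-0.045,0],[40,0,0,0,0]]]}}

```text
time: 9.18
tool_pos: [0.625, 0.214, 0.1533]
tool_rot: [0.003, 0.731, 0.682, 0.005]
contact_force: [1.1, -0.1, 0.3]
gripper_width: 0.665
grasp_force: 67.5
```

```bash
python3 plan.py 629 6 150 97; python3 - <<'E'
from h import *
t=grab_frame('top')
p=np.argwhere(mask(t[130:200,262:352],'red'))[:,::-1]+[262,130]
print('red tray top',list(map(float,rect(plane('top',p,.010)))))
E
```

```text
t 9.18 at [625.  214.  153.3] psi 86.0 grip 0.66 F 67.5 d [   4.  -208.    -3.3] da 11.0 rows 6
[-0.058, 0.005, 0.001, np.float64(-0.31)]
[-0.057, 0.003, 0.001, np.float64(-0.3)]
[-0.058, 0.002, 0.001, np.float64(-0.31)]
[-0.058, -0.001, 0.001, np.float64(-0.3)]
[-0.058, -0.002, 0.001, np.float64(-0.31)]
[-0.057, -0.004, 0.0, np.float64(-0.3)]
red tray top [629.6, 4.5, 87.9, 128.0, 96.8]
```

Call:
{"name": "move_arm", "arguments": {"targets": [[[40,-0.058,0.005,0.001,-0.31],[40,-0.058,0.003,0.001,-0.3],[40,-0.058,0.002,0.001,-0.31],[40,-0.058,-0.001,0.001,-0.3],[40,-0.058,-0.002,0.001,-0.31]]]}}

```text
time: 9.65
tool_pos: [0.623, 0.0375, 0.1401]
tool_rot: [-0.001, 0.674, 0.739, -0.001]
contact_force: [0.2, 0.5, -2.3]
gripper_width: 0.664
grasp_force: 67.4
```

Call:
{"name": "move_arm", "arguments": {"targets": [[[40,-0.057,-0.004,0,-0.3],[40,0,0,0,0],[40,0,0,0,0],[40,0,0,0,0],[40,0,0,0,0]]]}}

```text
time: 10.07
tool_pos: [0.6246, 0.0056, 0.1413]
tool_rot: [-0.001, 0.662, 0.749, -0.0]
contact_force: [0.5, 0.4, -0.8]
gripper_width: 0.663
grasp_force: 67.3
```

```bash
python3 plan.py 629.5 5.5 52 97 4;  python3 - <<'E'
from h import *
s=grab_frame('side')
cv2.imwrite('pics/c5.png',cv2.resize(s[120:320,180:380],(600,600))[:,:,::-1])
E
```

```text
t 10.07 at [624.6   5.6 141.3] psi 97.0 grip 0.66 F 67.3 d [  4.9  -0.1 -89.3] da -0.0 rows 4
[-0.0, 0.002, 0.037, np.float64(0.0)]
[-0.001, 0.002, 0.037, np.float64(0.0)]
[0.0, 0.002, 0.038, np.float64(0.0)]
[-0.0, 0.002, 0.037, np.float64(0.0)]
```

View pics/c5.png

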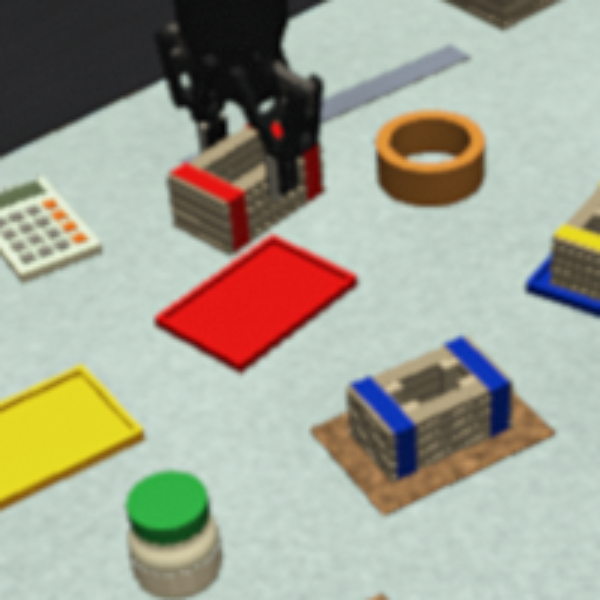

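The side crop shows the red pack level above the empty red tray (255,300), with the yellow tray now clear. Next I lower it.

Call:
{"name": "move_arm", "arguments": {"targets": [[[40,0,0.004,0.042,0],[40,0,0.003,0.042,0],[40,0,0,0.042,0],[40,0,0,0.018,0],[40,0,0,0,0]]]}}

```text
time: 10.53
tool_pos: [0.6265, 0.0063, 0.0519]
tool_rot: [-0.003, 0.662, 0.749, -0.002]
contact_force: [0.4, -0.7, -2.2]
gripper_width: 0.666
grasp_force: 67.3
```

Call:
{"name": "move_arm", "arguments": {"targets": [[[40,0,0,0,0],[40,0,0,0,0],[40,0,0,0,0],[40,0,0,0,0],[40,0,0,0,0]]]}}

```text
time: 10.95
tool_pos: [0.6302, 0.0049, 0.0574]
tool_rot: [0.001, 0.663, 0.749, 0.001]
contact_force: [-0.2, 0.3, -1.5]
gripper_width: 0.66
grasp_force: 67.3
```

Position is good at (630.2, 4.9). About 8 mm remains to contact at z ≈ 49.5.

Call:
{"name": "move_arm", "arguments": {"targets": [[[40,0,0,0.005,0],[40,0,0,0.004,0],[40,0,0,0.004,0],[40,0,0,0,0],[40,0,0,0,0]]]}}

```text
time: 11.37
tool_pos: [0.6296, 0.0049, 0.0496]
tool_rot: [-0.0, 0.663, 0.749, -0.0]
contact_force: [-4.3, -0.2, 7.8]
gripper_width: 0.665
grasp_force: 68.5
```

Call:
{"name": "move_arm", "arguments": {"targets": [[[40,0,0,0.001,0],[40,0,0,0,0],[40,0,0,0,0]]]}}

```text
time: 11.62
tool_pos: [0.6296, 0.0049, 0.0496]
tool_rot: [-0.0, 0.663, 0.749, -0.0]
contact_force: [-6.8, -0.6, 10.2]
gripper_width: 0.666
grasp_force: 68.7
```

Call:
{"name": "move_arm", "arguments": {"targets": [[[100,0,0,0,0],[100,0,0,0,0],[100,0,0,0,0],[100,0,0,0,0],[100,0,0,0,0]]]}}

```text
time: 12.03
tool_pos: [0.6292, 0.005, 0.0471]
tool_rot: [-0.0, 0.663, 0.749, -0.0]
contact_force: [-0.1, 0.3, 0.1]
gripper_width: 0.997
grasp_force: 0.0
```

Call:
{"name": "move_arm", "arguments": {"targets": [[[100,0,0,-0.01,0],[100,0,0,-0.03,0],[100,0,0,-0.045,0],[100,0,0,-0.05,0],[100,0,0,-0.05,0]]]}}

```text
time: 12.45
tool_pos: [0.6289, 0.0051, 0.1595]
tool_rot: [-0.0, 0.663, 0.749, -0.0]
contact_force: [1.0, 0.4, 0.8]
gripper_width: 1.001
grasp_force: 0.0
```

```bash
python3 plan.py 469 -222 155 104.6
```

```text
t 12.45 at [628.9   5.1 159.5] psi 97.0 grip 1.00 F 0.0 d [-159.9 -227.1   -4.5] da 7.6 rows 8
[-0.043, -0.039, 0.001, np.float64(-0.16)]
[-0.042, -0.039, 0.001, np.float64(-0.16)]
[-0.042, -0.041, 0.001, np.float64(-0.16)]
[-0.041, -0.04, 0.001, np.float64(-0.16)]
[-0.04, -0.042, 0.001, np.float64(-0.15)]
[-0.039, -0.042, 0.001, np.float64(-0.16)]
[-0.039, -0.043, 0.001, np.float64(-0.16)]
[-0.038, -0.044, 0.0, np.float64(-0.16)]
```

Call:
{"name": "move_arm", "arguments": {"targets": [[[100,-0.043,-0.039,0.001,-0.16],[100,-0.042,-0.039,0.001,-0.16],[100,-0.042,-0.041,0.001,-0.16],[100,-0.041,-0.04,0.001,-0.16],[100,-0.04,-0.042,0.001,-0.15]]]}}

```text
time: 12.87
tool_pos: [0.5285, -0.138, 0.156]
tool_rot: [0.0, 0.631, 0.776, 0.0]
contact_force: [-0.2, -0.6, 0.2]
gripper_width: 1.001
grasp_force: 0.0
```

Call:
{"name": "move_arm", "arguments": {"targets": [[[100,-0.039,-0.042,0.001,-0.16],[100,-0.039,-0.043,0.001,-0.16],[100,-0.038,-0.044,0,-0.16],[100,0,0,0,0],[100,0,0,0,0]]]}}

```text
time: 13.28
tool_pos: [0.4685, -0.2231, 0.1548]
tool_rot: [0.0, 0.613, 0.79, 0.0]
contact_force: [0.4, 1.1, 0.7]
gripper_width: 0.999
grasp_force: 0.0
```

```bash
python3 plan.py 469 -222 47 104.6 4; python3 - <<'E'
from h import *
t=grab_frame('top');s=grab_frame('side')
cv2.imwrite('pics/c6.png',np.hstack([cv2.resize(s[100:300,230:430],(400,400)),cv2.resize(t[115:315,150:350],(400,400))])[:,:,::-1])
p=np.argwhere(mask(t[140:205,160:250],'yellow'))[:,::-1]+[160,140]
print('yellow tray top',list(map(float,rect(plane('top',p,.010)))))
E
```

```text
t 13.28 at [ 468.5 -223.1  154.8] psi 104.4 grip 1.00 F 0.0 d [   0.5    1.1 -107.8] da 0.2 rows 4
[0.0, 0.0, 0.045, np.float64(-0.01)]
[0.001, 0.001, 0.045, np.float64(-0.01)]
[0.0, -0.0, 0.045, np.float64(-0.01)]
[0.001, 0.0, 0.045, np.float64(-0.0)]
yellow tray top [624.3, 215.3, 89.4, 131.3, 82.9]
```

View pics/c6.png

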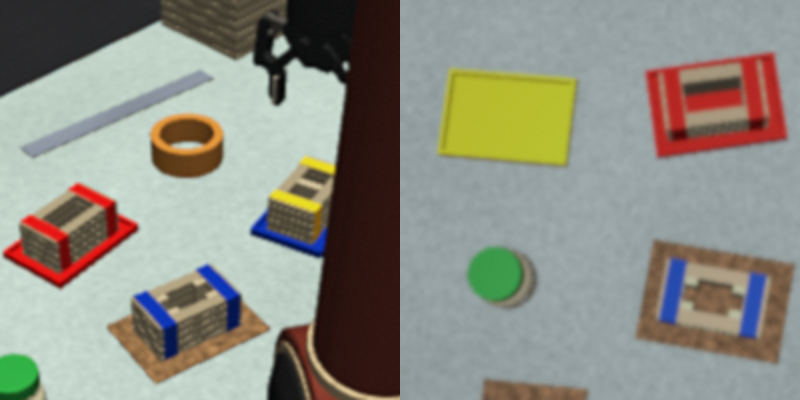

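The crops show the red pack flat and centred in the red tray (716,103), and the yellow tray empty at (508,117). The gripper stands over the yellow pack, so I grip it next.

Call:
{"name": "move_arm", "arguments": {"targets": [[[100,0,0,0.045,0],[100,0.001,0,0.045,0],[100,0,0,0.045,0],[100,0,0,0.045,0],[100,0,0,0,0]]]}}

```text
time: 13.8
tool_pos: [0.466, -0.2176, 0.0406]
tool_rot: [-0.006, 0.611, 0.792, -0.0]
contact_force: [-1.6, 0.8, -0.8]
gripper_width: 0.996
grasp_force: 0.0
```

Call:
{"name": "move_arm", "arguments": {"targets": [[[40,0,0,0,0],[40,0,0,0,0],[40,0,0,0,0],[40,0,0,0,0],[40,0,0,0,0]]]}}

```text
time: 14.22
tool_pos: [0.4708, -0.2221, 0.0488]
tool_rot: [0.002, 0.611, 0.791, 0.0]
contact_force: [1.2, 0.9, 4.4]
gripper_width: 0.662
grasp_force: 67.6
```

Call:
{"name": "move_arm", "arguments": {"targets": [[[40,0,0,0,0],[40,0,0,0,0],[40,0,0,0,0]]]}}

```text
time: 14.47
tool_pos: [0.4708, -0.2221, 0.0488]
tool_rot: [0.002, 0.611, 0.791, 0.0]
contact_force: [1.5, 1.1, 6.0]
gripper_width: 0.668
grasp_force: 67.8
```

Call:
{"name": "move_arm", "arguments": {"targets": [[[40,0,0,-0.03,0],[40,0,0,-0.045,0],[40,0,0,-0.045,0],[40,0,0,-0.05,0],[40,0,0,0,0]]]}}

```text
time: 14.88
tool_pos: [0.4723, -0.2234, 0.1557]
tool_rot: [0.006, 0.612, 0.791, 0.0]
contact_force: [1.6, -0.3, -0.3]
gripper_width: 0.661
grasp_force: 67.1
```

```bash
python3 plan.py 624 215 165 82.9
```

```text
t 14.88 at [ 472.3 -223.4  155.7] psi 104.6 grip 0.66 F 67.1 d [151.7 438.4   9.3] da -21.7 rows 13
[0.049, 0.033, -0.001, np.float64(0.28)]
[0.051, 0.031, -0.001, np.float64(0.28)]
[0.051, 0.031, -0.002, np.float64(0.27)]
[0.052, 0.028, -0.001, np.float64(0.28)]
[0.053, 0.027, -0.001, np.float64(0.28)]
[0.054, 0.026, -0.001, np.float64(0.28)]
[0.055, 0.023, -0.001, np.float64(0.28)]
[0.055, 0.023, -0.002, np.float64(0.28)]
[0.056, 0.02, -0.001, np.float64(0.27)]
[0.056, 0.019, -0.001, np.float64(0.28)]
[0.057, 0.018, -0.001, np.float64(0.28)]
[0.057, 0.015, -0.001, np.float64(0.28)]
[0.058, 0.014, -0.001, np.float64(0.28)]
```

Call:
{"name": "move_arm", "arguments": {"targets": [[[40,0.049,0.033,-0.001,0.28],[40,0.051,0.031,-0.001,0.28],[40,0.051,0.031,-0.002,0.27],[40,0.052,0.028,-0.001,0.28],[40,0.053,0.027,-0.001,0.28]]]}}

```text
time: 15.3
tool_pos: [0.5273, -0.0514, 0.1516]
tool_rot: [-0.0, 0.668, 0.744, -0.0]
contact_force: [0.8, -0.3, -1.5]
gripper_width: 0.663
grasp_force: 67.0
```

Call:
{"name": "move_arm", "arguments": {"targets": [[[40,0.054,0.026,-0.001,0.28],[40,0.055,0.023,-0.001,0.28],[40,0.055,0.023,-0.002,0.28],[40,0.056,0.02,-0.001,0.27],[40,0.056,0.019,-0.001,0.28]]]}}

```text
time: 15.72
tool_pos: [0.5854, 0.1178, 0.155]
tool_rot: [-0.0, 0.72, 0.694, -0.0]
contact_force: [0.4, 0.5, -2.0]
gripper_width: 0.664
grasp_force: 66.9
```

Call:
{"name": "move_arm", "arguments": {"targets": [[[40,0.057,0.018,-0.001,0.28],[40,0.057,0.015,-0.001,0.28],[40,0.058,0.014,-0.001,0.28],[40,0,0,0,0],[40,0,0,0,0]]]}}

```text
time: 16.13
tool_pos: [0.6202, 0.2187, 0.1565]
tool_rot: [-0.0, 0.749, 0.663, -0.001]
contact_force: [0.9, -1.0, -1.4]
gripper_width: 0.667
grasp_force: 66.9
```

```bash
python3 plan.py 624 215 57 82.9 4;  python3 - <<'E'
from h import *
s=grab_frame('side')
cv2.imwrite('pics/c7.png',cv2.resize(s[150:350,120:320],(600,600))[:,:,::-1])
E
```

```text
t 16.13 at [620.2 218.7 156.5] psi 83.0 grip 0.67 F 66.9 d [  3.8  -3.7 -99.5] da -0.1 rows 4
[-0.001, 0.002, 0.041, np.float64(0.01)]
[-0.002, 0.001, 0.042, np.float64(0.0)]
[-0.001, 0.002, 0.041, np.float64(0.01)]
[-0.001, 0.002, 0.042, np.float64(0.0)]
```

View pics/c7.png

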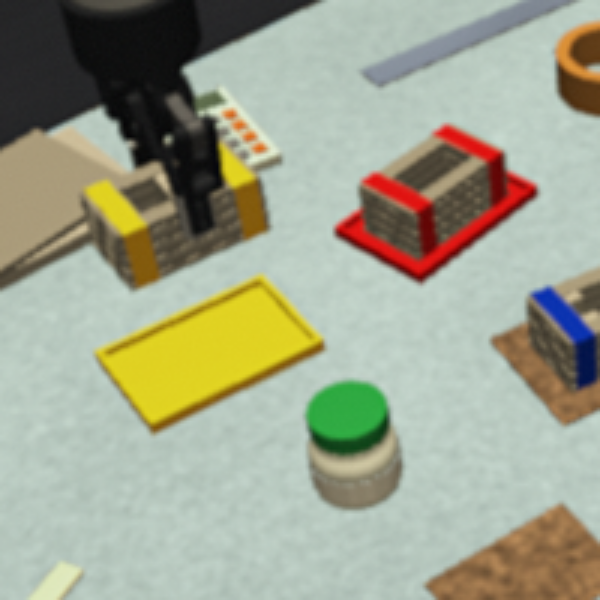

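The side crop shows the yellow pack level above the empty yellow tray (210,350). Next I lower it.

Call:
{"name": "move_arm", "arguments": {"targets": [[[40,-0.003,0.003,0.045,0],[40,-0.003,0.003,0.045,0],[40,0,0,0.045,0],[40,0,0,0.03,0],[40,0,0,0,0]]]}}

```text
time: 16.6
tool_pos: [0.6193, 0.2106, 0.0523]
tool_rot: [-0.002, 0.75, 0.661, -0.005]
contact_force: [-1.1, -0.0, -2.8]
gripper_width: 0.664
grasp_force: 66.9
```

Call:
{"name": "move_arm", "arguments": {"targets": [[[40,0,0,0,0],[40,0,0,0,0],[40,0,0,0,0],[40,0,0,0,0],[40,0,0,0,0]]]}}

```text
time: 17.02
tool_pos: [0.6246, 0.2133, 0.0601]
tool_rot: [0.001, 0.75, 0.662, 0.001]
contact_force: [-0.8, 0.1, -0.4]
gripper_width: 0.663
grasp_force: 66.9
```

Call:
{"name": "move_arm", "arguments": {"targets": [[[40,0.002,0,0.006,0],[40,0,0,0.005,0],[40,0,0,0.005,0],[40,0,0,0.003,0],[40,0,0,0,0]]]}}

```text
time: 17.43
tool_pos: [0.624, 0.2146, 0.0489]
tool_rot: [-0.0, 0.75, 0.662, -0.0]
contact_force: [-5.6, -1.4, 9.4]
gripper_width: 0.666
grasp_force: 68.3
```

Call:
{"name": "move_arm", "arguments": {"targets": [[[40,0,0,0,0],[40,0,0,0,0],[40,0,0,0,0]]]}}

```text
time: 17.68
tool_pos: [0.6239, 0.2146, 0.0489]
tool_rot: [-0.0, 0.75, 0.662, -0.0]
contact_force: [-5.7, 0.0, 10.6]
gripper_width: 0.667
grasp_force: 68.3
```

Call:
{"name": "move_arm", "arguments": {"targets": [[[100,0,0,0,0],[100,0,0,0,0],[100,0,0,0,0],[100,0,0,0,0],[100,0,0,0,0]]]}}

```text
time: 18.1
tool_pos: [0.6235, 0.2143, 0.0465]
tool_rot: [-0.0, 0.75, 0.662, -0.0]
contact_force: [-0.3, -0.3, 0.4]
gripper_width: 1.002
grasp_force: 0.0
```

Call:
{"name": "move_arm", "arguments": {"targets": [[[100,0,0,-0.01,0],[100,0,0,-0.03,0],[100,0,0,-0.045,0],[100,0,0,-0.05,0],[100,0,0,-0.05,0]]]}}

```text
time: 18.52
tool_pos: [0.6233, 0.2142, 0.1588]
tool_rot: [-0.0, 0.75, 0.662, -0.0]
contact_force: [-0.0, 0.8, -0.3]
gripper_width: 1.0
grasp_force: 0.0
```

```bash
python3 - <<'E'
from h import *
t=grab_frame('top');m=mask(t[225:305,260:356],'blue');p=np.argwhere(m)[:,::-1]+[260,225]
print('blue pack',len(p),list(map(float,rect(plane('top',p,.048)))))
E
python3 plan.py 433 10 155 78.3
```

```text
blue pack 420 [432.8, 12.0, 58.2, 88.7, 78.3]
t 18.57 at [627.2 215.2 167.5] psi 82.9 grip 1.00 F 0.0 d [-194.2 -205.2  -12.5] da -4.6 rows 8
[-0.047, -0.035, 0.003, np.float64(0.1)]
[-0.048, -0.034, 0.002, np.float64(0.09)]
[-0.048, -0.034, 0.003, np.float64(0.1)]
[-0.049, -0.034, 0.002, np.float64(0.09)]
[-0.049, -0.032, 0.003, np.float64(0.1)]
[-0.049, -0.033, 0.003, np.float64(0.09)]
[-0.049, -0.032, 0.002, np.float64(0.1)]
[-0.05, -0.031, 0.003, np.float64(0.09)]
```

Call:
{"name": "move_arm", "arguments": {"targets": [[[100,-0.047,-0.034,0.003,0.1],[100,-0.048,-0.034,0.002,0.09],[100,-0.048,-0.034,0.003,0.1],[100,-0.048,-0.034,0.002,0.09],[100,-0.049,-0.032,0.003,0.1]]]}}

```text
time: 18.98
tool_pos: [0.5021, 0.0855, 0.1503]
tool_rot: [0.0, 0.766, 0.643, 0.0]
contact_force: [0.5, -0.4, 0.6]
gripper_width: 1.001
grasp_force: 0.0
```

Call:
{"name": "move_arm", "arguments": {"targets": [[[100,-0.049,-0.033,0.003,0.09],[100,-0.049,-0.032,0.002,0.1],[100,-0.049,-0.031,0.003,0.09],[100,0,0,0,0],[100,0,0,0,0]]]}}

```text
time: 19.4
tool_pos: [0.4297, 0.0094, 0.1454]
tool_rot: [0.0, 0.776, 0.63, 0.0]
contact_force: [0.6, 0.4, -1.2]
gripper_width: 1.001
grasp_force: 0.0
```

```bash
python3 plan.py 433 11.5 46 78.3 4; python3 - <<'E'
from h import *
t=grab_frame('top');s=grab_frame('side')
cv2.imwrite('pics/c8.png',np.hstack([cv2.resize(s[130:330,130:330],(400,400)),cv2.resize(t[115:315,150:350],(400,400))])[:,:,::-1])
p=np.argwhere(mask(t[205:280,380:475],'blue'))[:,::-1]+[380,205]
print('blue tray top',list(map(float,rect(plane('top',p,.010)))))
E
```

```text
t 19.40 at [429.7   9.4 145.4] psi 78.2 grip 1.00 F 0.0 d [  3.3   2.1 -99.4] da 0.1 rows 4
[0.001, 0.001, 0.041, np.float64(-0.01)]
[0.001, 0.001, 0.042, np.float64(-0.0)]
[0.001, 0.001, 0.041, np.float64(-0.01)]
[0.002, 0.002, 0.042, np.float64(-0.0)]
blue tray top [468.5, -225.0, 87.5, 130.8, 104.9]
```

View pics/c8.png

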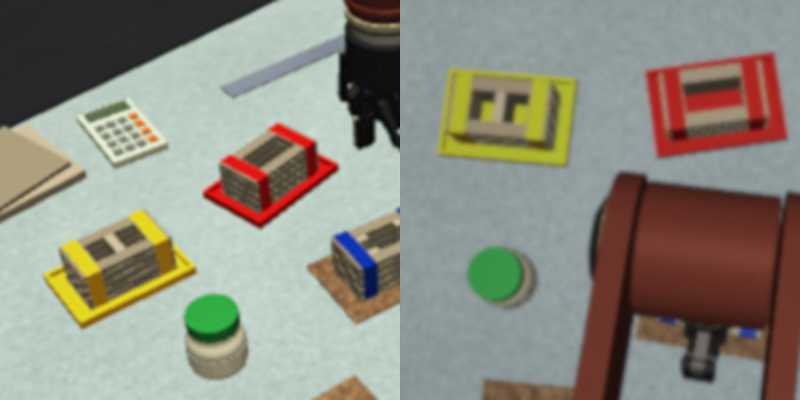

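The crops show the yellow pack flat in the yellow tray (505,115) and the red pack in the red tray (716,103). The gripper is over the blue pack on the cork, so I grip it next.

Call:
{"name": "move_arm", "arguments": {"targets": [[[100,0.003,0.003,0.041,0],[100,0.002,0.002,0.042,0],[100,0,0,0.041,0],[100,0,0,0.036,0],[100,0,0,0,0]]]}}

```text
time: 19.92
tool_pos: [0.4313, 0.0138, 0.0451]
tool_rot: [-0.003, 0.775, 0.632, -0.003]
contact_force: [-0.7, 0.2, -0.8]
gripper_width: 1.0
grasp_force: 0.0
```

Call:
{"name": "move_arm", "arguments": {"targets": [[[40,0,0,0,0],[40,0,0,0,0],[40,0,0,0,0],[40,0,0,0,0],[40,0,0,0,0]]]}}

```text
time: 20.33
tool_pos: [0.436, 0.0124, 0.0515]
tool_rot: [0.002, 0.775, 0.632, 0.002]
contact_force: [0.4, 0.4, 5.0]
gripper_width: 0.662
grasp_force: 67.2
```

Call:
{"name": "move_arm", "arguments": {"targets": [[[40,0,0,0,0],[40,0,0,0,0],[40,0,0,0,0]]]}}

```text
time: 20.58
tool_pos: [0.436, 0.0124, 0.0516]
tool_rot: [0.001, 0.775, 0.631, 0.002]
contact_force: [1.4, 1.9, 6.2]
gripper_width: 0.667
grasp_force: 67.3
```

Call:
{"name": "move_arm", "arguments": {"targets": [[[40,0,0,-0.03,0],[40,0,0,-0.045,0],[40,0,0,-0.045,0],[40,0,0,-0.05,0],[40,0,0,0,0]]]}}

```text
time: 21.0
tool_pos: [0.4376, 0.012, 0.1581]
tool_rot: [0.004, 0.775, 0.631, 0.004]
contact_force: [0.7, -0.1, -0.8]
gripper_width: 0.66
grasp_force: 66.6
```

```bash
python3 plan.py 468.5 -225 160 104.9
```

```text
t 21.00 at [437.6  12.  158.1] psi 78.3 grip 0.66 F 66.6 d [  30.9 -237.     1.9] da 26.6 rows 7
[-0.054, 0.019, -0.0, np.float64(-0.63)]
[-0.055, 0.015, -0.001, np.float64(-0.64)]
[-0.055, 0.011, -0.0, np.float64(-0.63)]
[-0.057, 0.008, -0.001, np.float64(-0.63)]
[-0.056, 0.004, -0.0, np.float64(-0.63)]
[-0.057, -0.0, -0.001, np.float64(-0.64)]
[-0.057, -0.004, -0.0, np.float64(-0.63)]
```

Call:
{"name": "move_arm", "arguments": {"targets": [[[40,-0.054,0.019,0,-0.63],[40,-0.055,0.015,-0.001,-0.64],[40,-0.055,0.011,0,-0.63],[40,-0.057,0.008,-0.001,-0.63],[40,-0.056,0.004,0,-0.63]]]}}

```text
time: 21.42
tool_pos: [0.4559, -0.158, 0.1521]
tool_rot: [-0.0, 0.66, 0.752, -0.0]
contact_force: [1.2, 0.1, -1.3]
gripper_width: 0.662
grasp_force: 66.5
```

Call:
{"name": "move_arm", "arguments": {"targets": [[[40,-0.057,0,-0.001,-0.64],[40,-0.057,-0.004,0,-0.63],[40,0,0,0,0],[40,0,0,0,0],[40,0,0,0,0]]]}}

```text
time: 21.83
tool_pos: [0.4643, -0.2239, 0.1523]
tool_rot: [-0.001, 0.61, 0.792, 0.0]
contact_force: [-0.4, 0.8, -1.6]
gripper_width: 0.665
grasp_force: 66.5
```

```bash
python3 plan.py 468.5 -225 60 104.9 4; python3 - <<'E'
from h import *
s=grab_frame('side');t=grab_frame('top')
cv2.imwrite('pics/c9.png',np.hstack([cv2.resize(s[100:300,280:480],(400,400)),cv2.resize(t[165:325,345:505],(400,400))])[:,:,::-1])
E
```

```text
t 21.83 at [ 464.3 -223.9  152.3] psi 104.8 grip 0.66 F 66.5 d [  4.2  -1.1 -92.3] da 0.1 rows 4
[-0.001, 0.002, 0.038, np.float64(-0.0)]
[-0.001, 0.001, 0.039, np.float64(-0.01)]
[-0.001, 0.002, 0.038, np.float64(0.0)]
[-0.001, 0.001, 0.039, np.float64(-0.0)]
```

View pics/c9.png

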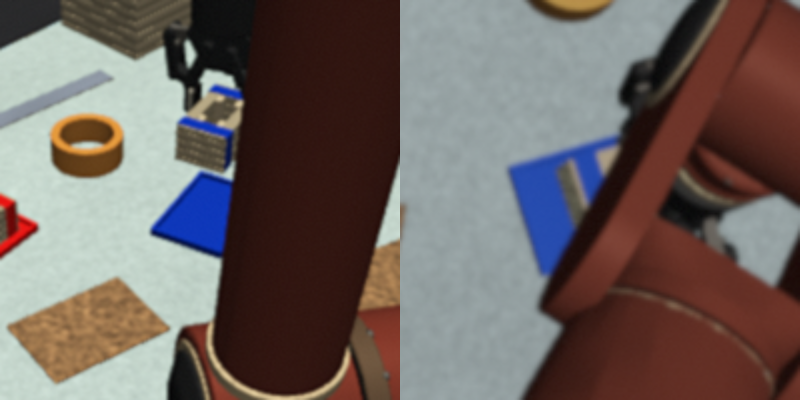

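The crops show the blue pack level over the blue tray, partly hidden by the arm, with the cork clear. Next I lower it.

Call:
{"name": "move_arm", "arguments": {"targets": [[[40,-0.002,0.003,0.041,0],[40,0,0.003,0.041,0],[40,0,0,0.041,0],[40,0,0,0.025,0],[40,0,0,0,0]]]}}

```text
time: 22.35
tool_pos: [0.4659, -0.2216, 0.0601]
tool_rot: [-0.004, 0.609, 0.793, -0.0]
contact_force: [-0.1, 0.3, -2.3]
gripper_width: 0.663
grasp_force: 66.4
```

Call:
{"name": "move_arm", "arguments": {"targets": [[[40,0,0,0,0],[40,0,0,0,0],[40,0,0,0,0],[40,0,0,0,0]]]}}

```text
time: 22.68
tool_pos: [0.4697, -0.2251, 0.0661]
tool_rot: [0.002, 0.609, 0.793, 0.0]
contact_force: [-0.4, 0.0, -1.4]
gripper_width: 0.664
grasp_force: 66.4
```

Call:
{"name": "move_arm", "arguments": {"targets": [[[40,0,0,0.007,0],[40,0,0,0.006,0],[40,0,0,0.005,0],[40,0,0,0.004,0],[40,0,0,0,0]]]}}

```text
time: 23.1
tool_pos: [0.4687, -0.2247, 0.0526]
tool_rot: [-0.001, 0.609, 0.793, -0.0]
contact_force: [-5.8, 2.9, 12.4]
gripper_width: 0.666
grasp_force: 68.2
```

Call:
{"name": "move_arm", "arguments": {"targets": [[[40,0,0,0.001,0],[40,0,0,0,0],[40,0,0,0,0],[40,0,0,0,0]]]}}

```text
time: 23.43
tool_pos: [0.4687, -0.2247, 0.0526]
tool_rot: [-0.001, 0.609, 0.793, -0.0]
contact_force: [-8.1, 4.7, 15.5]
gripper_width: 0.664
grasp_force: 68.3
```

Call:
{"name": "move_arm", "arguments": {"targets": [[[100,0,0,0,0],[100,0,0,0,0],[100,0,0,0,0],[100,0,0,0,0],[100,0,0,0,0]]]}}

```text
time: 23.85
tool_pos: [0.4685, -0.2245, 0.0501]
tool_rot: [-0.0, 0.609, 0.793, -0.0]
contact_force: [0.1, 0.3, 0.6]
gripper_width: 0.999
grasp_force: 0.0
```

Call:
{"name": "move_arm", "arguments": {"targets": [[[100,0,0,-0.01,0],[100,0,0,-0.03,0],[100,0,0,-0.045,0],[100,0,0,-0.06,0],[100,0,0,-0.06,0]]]}}

```text
time: 24.27
tool_pos: [0.4679, -0.2241, 0.1742]
tool_rot: [-0.001, 0.609, 0.793, -0.0]
contact_force: [1.0, -1.2, 0.8]
gripper_width: 1.001
grasp_force: 0.0
```

Call:
{"name": "move_arm", "arguments": {"targets": [[[100,-0.06,-0.016,0,0],[100,-0.06,-0.016,0,0],[100,-0.06,-0.016,0,0],[100,-0.06,-0.016,0,0],[100,-0.06,-0.016,0,0]]]}}

```text
time: 24.68
tool_pos: [0.4683, -0.4127, 0.1741]
tool_rot: [0.0, 0.609, 0.793, -0.0]
contact_force: [0.9, 0.1, 0.5]
gripper_width: 1.0
grasp_force: 0.0
```

Call:
{"name": "move_arm", "arguments": {"targets": [[[100,-0.06,-0.016,0,0],[100,-0.06,-0.016,0,0],[100,0,0,0,0],[100,0,0,0,0],[100,0,0,0,0]]]}}

```text
time: 25.1
tool_pos: [0.4684, -0.485, 0.1733]
tool_rot: [-0.0, 0.61, 0.793, 0.0]
contact_force: [-0.7, 0.7, 1.0]
gripper_width: 1.001
grasp_force: 0.0
```

```bash
python3 - <<'E'
from h import *
t=grab_frame('top');s=grab_frame('side')
for c,o,(x0,y0,x1,y1) in(('red','r',(262,130,352,200)),('yellow','y',(160,140,250,205)),('blue','b',(380,205,475,280))):
    p=np.argwhere(mask(t[y0:y1,x0:x1],c))[:,::-1]+[x0,y0]; print(c,len(p),list(map(float,rect(plane('top',p,.010)))))
cv2.imwrite('pics/c10.png',np.hstack([cv2.resize(s[130:330,150:450],(400,267)),cv2.resize(t[110:310,160:460],(400,267))])[:,:,::-1])
st=state();print(st['tool_pos'],st['time'],st['contact_force'])
E
```

```text
red 1603 [629.6, 4.5, 87.9, 128.2, 96.8]
yellow 1666 [624.3, 215.3, 89.4, 131.3, 82.9]
blue 1728 [468.4, -224.8, 87.6, 130.6, 104.9]
[ 0.46868408 -0.48417507  0.1735482 ] 25.2 [0.14032091 1.13442547 0.69481716]
```

View pics/c10.png

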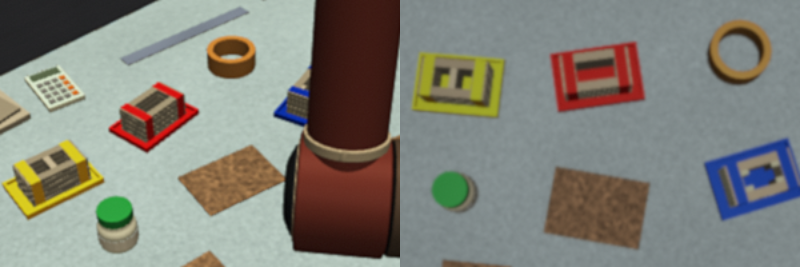

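The crops show all three packs flat in their own trays: yellow (458,82), red (598,77), blue (755,178). The cork is clear, and the jar and tape haven't moved. I'm handing in.

```bash
python3 -c "
from plant import job
print(job.job_done())"
```

```text
the job is handed in; nothing more can be done
None
```

I handed the job in at about 25 s of the 96 s allowed: the last pictures show all three packs lying flat in the trays of their own colour, and the tape roll and glue jar where they started. The hand-in call gave no pass or fail result.

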